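# Hook out the tray under the desk riser

### The job

The tray under the small desk riser has slid in so far that its pull loop is hidden beneath the riser's overhang. Pick up the hooked rod, reach it in under the overhang, catch the loop from the side and pull the tray out until its front panel is level with the riser's front edge or a little further; then unhook the rod and lay it flat on the desk with its hook well clear of the loop. Do not touch the tray with the gripper, and leave the straight letter opener where it lies.

Things in the scene. Friction and masses are not known exactly. Their poses are not given: they have to be found in the camera images.
- riser: Low desk riser, white top, grey sides, open towards the robot, fixed; stamp and ink pad on top. 150 mm deep (x), 180 wide (y); 12 mm top board with underside 62 mm above the desk; opening 156 mm wide. Origin on the desk under the footprint's centre; x points into the riser, away from the robot (front edge at x = -75 mm), y left, z up.
- tray: Pull loop of the grey tray under the riser: upright steel D on the middle of its front panel, a vertical bar 8 mm thick on an upper and a lower stub, open to both sides. Origin: middle of the bar, 30 mm above the desk, at riser y = 0; axes as riser's. Hole behind the bar: 36 mm deep, 32 mm high. At the start the bar is 20 to 28 mm behind the riser's front edge.
- tray_front (a point): Middle of the front face of the tray's panel, 40 mm behind the loop's bar; the tray is 124 mm wide, the panel 52 mm high. The tray slides along the riser's -x with about 1.5 N of friction and stays where it is left; a stop ends its travel 95 mm from the innermost position. The face is level with the riser's front edge at riser x = -75 mm.
- hook_grip (a point): Hooked rod lying on the desk, 90 g: wooden handle 90 mm long (x), 24 wide (y), 30 high, with a steel rod 7 mm thick running from its front end along +x. This point is the centre of the handle, 15 mm above its underside; the rod and its hook lie at this same height. z up.
- hook_prong (a point): Middle of the hooked rod's prong, 130 mm ahead (x) and 15 mm to the left (y) of the handle's centre; axes as the handle's. Here the rod, bent square to the left, runs along y: its tip ends 20 mm further left and turns back by 6 mm. In x the whole hook takes up from -10 to +4 mm of this point.
- opener_grip (a point): Letter opener with a handle just like that of the hooked rod but a straight flat blade and no hook; to be left alone. This point is the centre of its handle, 15 mm above its underside; x along the blade, z up.
Things that resemble listed ones, but are neither listed nor needed, are in the scene too. Leave any purple look-alike of the part that bears hook_grip alone.

How it is judged:
By the outcome, as a careful person would: the job done as asked, in the order asked, and still so for the second after the job is handed in, with the robot touching nothing.
It also fails if it takes over 46 s, if anything falls off the work surface, if the arm or the gripper's body presses on something with over 40 N, if the wrist force passes 120 N, or if a joint passes its speed limit or range.

### The arm

A 7-joint arm with a two-finger parallel gripper is mounted at the origin on a cart in front of the work surface, level with it; the furniture and walls round the work are solid. World frame = base frame: x ahead of the robot, y to its left, z up, the work surface at z = 0. Lengths are in m, angles in rad, forces in N, time in s.
With the tool pointing down it reaches from about 0.4 to 0.85 m from the base axis. Payload 6.9 kg.
Tool frame: the origin (TCP) lies midway between the tips of the shut fingers; the grasp point (between the pads) lies 19 mm behind it; z points along the fingers, y is the line along which they close (so a half turn about z gives the same grasp; the last joint's range is limited). The gripper opens to 85 mm and grips with 20 to 120 N. Pads are 22 mm wide; open, the fingers measure 114 mm over their backs; the gripper's body (76 mm by 85 mm) begins 54 mm behind the grasp point. The pads swing forward as they close: fully open they stand 13 mm farther back than shut.
Start: joints at [1.296, 0.507, -0.238, 1.5, 0.126, 1.149, -0.155], TCP at [0.232, -0.58, 0.231] pointing down, gripper open.
Joint ranges: [-3.08, 3.08], [-0.24, 2.05], [-1.43, 1.35], [0, 2.5], [-1.52, 4.66], [0.17, 1.96], [-2.89, 2.89]. Speed limits (rad/s): [2.39, 2.39, 3.14, 3.14, 3.14, 3.14, 3.14].

### API

Orientations are given as a unit quaternion [x, y, z, w].
In Python, from cell import telemetry, get_image, camera_model, job gives the robot as it stands. The module is installed in compiled form; this text tells all that it offers.
- The arm moves only by the tool jog_arm, never from a script. Its argument "plan" is a list of rows, each a list of 3 entries, a list of its own where there are three numbers: the shift along the tool's x, y, z in m, then the turn, a rotation vector about the tool's x, y, z in rad, then the closure, from -1 (fully open) to 1 (shut). A call has 1 to 10 rows; each row shifts and turns the commanded pose from where the row before left it, along the tool's axes as they then stand; what a row does not reach is not made up. A row lasts 1/12 s, in which the tool goes at most 41.7 mm and 7.16 degrees, less where a joint would pass 70% of its speed; a pose out of reach is approached as far as the arm can. A call is refused whole if a number of a shift passes 0.0417 or a number of a turn 0.125, either way. A call with a gripper value outside its range is refused whole. The fingers move at their own pace and stop on an object; the grip force is fixed at half the most. Time passes only in rows, so rows that do not move let the fingers close. It gives the time, the measured TCP pose, the force, the opening and the grip force at its end, in the units of the state.
- telemetry.read_state(): the state, without advancing time (a new reading comes with each control period).
- get_image(name): name is "scene" or "side" or "wrist"; returns (picture, depth): 420x560x3 uint8, red, green, blue; 420x560 float32, m along the optical axis (not along the pixel's ray), 0 where there is no reading.
- camera_model(name): a dict with "mtx" (3x3 intrinsics, pixels), "world_to_cam" (4x4, takes a point from world to camera coordinates); the wrist camera has in their place "tool_from_camera" (4x4, takes a point from camera to tool coordinates, whose origin is the TCP and whose axes are the flange's). Camera axes: x right, y down, z forward; pixel columns grow to the right and rows downward; lengths in m; the calibration is good to about 2 mm. A picture is of the moment at which its call begins: read the wrist's pose just before it. camera_model takes no time and is no camera call.
- job.finish_job(): hands the job in; it is judged then, once.
The state is a dict: "time_s": time; "joint_positions": joint angles; "joint_vel": joint speeds; "joint_efforts": joint torques, N m; "ee_pos": TCP position; "tool_rot": TCP orientation; "ft_force": force on the tool from outside, world axes, zero at the start; "ft_torque": the same for the moment, N m; "width": opening from 0.0 (shut) to 1.0 (fully open); "grip_force": force on a finger pad.
Only numpy, scipy, OpenCV 4.12 (cv2) and the standard library are available. Lean on these libraries where they do the work, as an engineer would, in place of code of your own. Each camera call takes 0.05 s, during which the arm holds its last target. There are 200 camera calls.

## Working session

There is one attempt and no reset: what is moved stays moved. The work goes in short steps, Python scripts to look and compute and a tool call to move; the robot and the scene stay as the last step left them, time stands still between calls to the robot, and variables do not carry over. Pictures are saved under pics/ and viewed, at most 10 in all, crops included, and the job is handed in when it is done.

Besides the shell and the picture viewer there is one more tool, called after "Request:" as name(argument=value, ...) on one line, values as JSON. jog_arm: Moves the arm, as the interface text tells. Its arguments: {"type":"object","properties":{"plan":{"type":"array","items":{"type":"array"}}},"required":["plan"]}

```bash
mkdir -p pics; cat > h.py <<'E'
import numpy as np, cv2
from cell import telemetry, get_image, camera_model, job
from scipy.spatial.transform import Rotation as R
def snap(n,f):
    s=telemetry.read_state(); p,d=get_image(n); cv2.imwrite('pics/'+f+'.png',p[:,:,::-1]); np.savez('pics/'+f,d=d,pos=s['ee_pos'],q=s['tool_rot'])
def pts(n,f,uv):
    z=np.load('pics/'+f+'.npz'); m=camera_model(n); out=[]
    if n=='wrist':
        T=np.eye(4);T[:3,:3]=R.from_quat(z['q']).as_matrix();T[:3,3]=z['pos'];T=T@m['tool_from_camera']
    else: T=np.linalg.inv(m['world_to_cam'])
    K=np.array(m['mtx'])
    for u,v in uv:
        d=z['d'][v,u]; c=np.linalg.inv(K)@[u,v,1]*d; out.append((T@[*c,1])[:3])
    return np.array(out)
E
python3 - <<'E'
from h import *
snap('scene','s1'); snap('side','d1')
s=telemetry.read_state(); print(s)
for n in('scene','side'): print(np.round(np.linalg.inv(camera_model(n)['world_to_cam']),3))
print(np.round(camera_model('wrist')['tool_from_camera'],3))
E
```

```text
{'time_s': 0.1, 'joint_positions': array([ 1.29649789,  0.50823596, -0.23751163,  1.50102367,  0.12566841,
        1.14890045, -0.15480256]), 'joint_vel': array([-0.00053749, -0.000888  ,  0.00028963, -0.00310663,  0.00239145,
       -0.00085157, -0.00110639]), 'joint_efforts': array([-6.60707054e-03, -6.21836185e+01, -2.19535947e+00, -2.50203305e+01,
        1.24199959e-02,  7.85147538e-03,  2.60392625e-05]), 'ee_pos': array([ 0.23147385, -0.58007418,  0.23053014]), 'tool_rot': array([ 9.82025052e-01,  1.88748958e-01, -1.55083758e-04, -7.76989247e-04]), 'ft_force': array([-0.09969007, -0.20030156, -0.49575906]), 'ft_torque': array([-0.03070112,  0.02078558,  0.01469916]), 'grip_force': 0.0, 'width': 0.9988973338672794}
[[-0.658 -0.438  0.612 -0.29 ]
 [-0.752  0.399 -0.524  0.607]
 [-0.015 -0.806 -0.592  0.889]
 [ 0.     0.     0.     1.   ]]
[[-0.886 -0.305  0.35   0.222]
 [-0.464  0.571 -0.677  0.568]
 [ 0.007 -0.762 -0.647  0.696]
 [ 0.     0.     0.     1.   ]]
[[ 0.    -0.957 -0.291  0.074]
 [ 1.     0.001 -0.001 -0.001]
 [ 0.001 -0.291  0.957 -0.142]
 [ 0.     0.     0.     1.   ]]
```

View pics/s1.png

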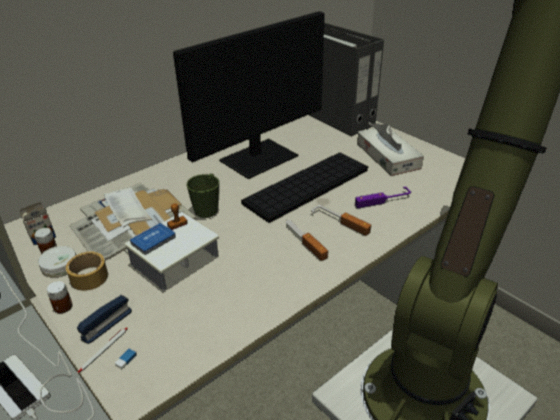

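View pics/d1.png

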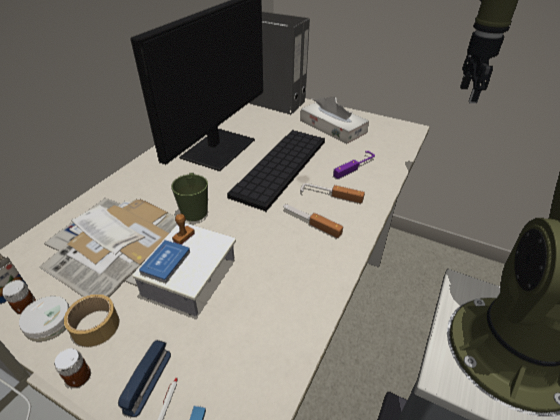

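```bash
python3 - <<'E'
import cv2,numpy as np
a=cv2.imread('pics/d1.png'); 
A=cv2.resize(a[170:250,270:380],None,fx=5,fy=5,interpolation=2)
B=cv2.resize(a[200:320,125:245],None,fx=5,fy=5,interpolation=2)[:600,:]
c=np.zeros((600,800,3),np.uint8)
A=cv2.resize(a[170:245,275:375],None,fx=4,fy=4,interpolation=2) # 400x300
B=cv2.resize(a[205:320,130:240],None,fx=3.6,fy=3.6,interpolation=2)
c[:300,:400]=A; c[:B.shape[0],400:400+B.shape[1]]=B
s=cv2.imread('pics/s1.png'); C=cv2.resize(s[195:265,280:380],None,fx=4,fy=4,interpolation=2); c[300:580,:400]=C
cv2.imwrite('pics/c1.png',c)
from h import *
print(pts('side','d1',[(348,193),(335,191),(360,196),(303,190),(325,224),(300,214)]).round(3))
print(pts('scene','s1',[(355,222),(308,240)]).round(3))
E
```

```text
[[ 0.444 -0.283  0.028]
 [ 0.481 -0.28   0.024]
 [ 0.41  -0.286  0.029]
 [ 0.565 -0.247  0.019]
 [ 0.452 -0.134  0.029]
 [ 0.531 -0.154  0.014]]
[[ 0.437 -0.283  0.032]
 [ 0.469 -0.138  0.03 ]]
```

View pics/c1.png

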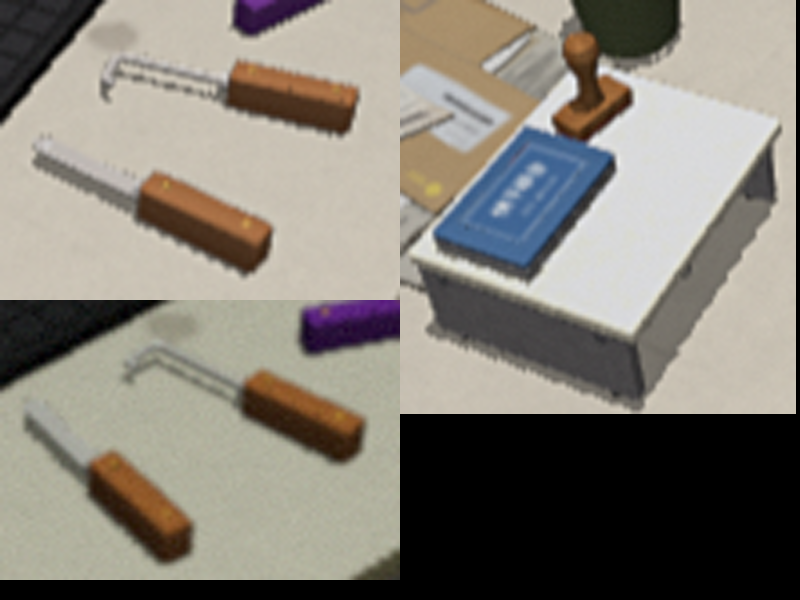

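```bash
python3 - <<'E'
from h import *
def ray(n,u,v,z):
    m=camera_model(n);T=np.linalg.inv(m['world_to_cam']);r=T[:3,:3]@np.linalg.inv(m['mtx'])@[u,v,1];o=T[:3,3];return (o+r*(z-o[2])/r[2])
for u,v in[(194.7,297.5),(235.5,240.5),(134,276)]: print('riser',ray('side',u,v,.074).round(4))
for n,f in(('side','d1'),('scene','s1')):
    im=cv2.imread(f'pics/{f}.png').astype(int); b,g,r=im[...,0],im[...,1],im[...,2]
    m=((r>1.6*b)&(r-b>40)); m=np.uint8(m); k,l,st,c=cv2.connectedComponentsWithStats(m)
    for i in range(1,k):
        if st[i,4]<150: continue
        v,u=np.nonzero(l==i); P=pts(n,f,zip(u,v)); P=P[(P[:,2]>.022)&(P[:,2]<.037)]
        if len(P)<60 or P[:,0].mean()>.6 or P[:,1].mean()>0: continue
        q=cv2.minAreaRect(np.float32(P[:,:2]*1000)); print(n,c[i].round(),len(P),q,P.mean(0).round(4))
# rod: bend corner and handle front
for n,a in(('side',[(275+115/4,170+60/4),(275+228/4,170+75/4),(275+105/4,170+95/4)]),('scene',[(280+155/4,195+48/4),(280+243/4,195+85/4),(280+127/4,195+75/4)])):
    print(n,[ray(n,u,v,.0185).round(4) for u,v in a])
E
```

```text
riser [0.5787 0.2292 0.074 ]
riser [0.5929 0.0597 0.074 ]
riser [0.7208 0.2439 0.074 ]
side [348. 193.] 205 ((447.7586669921875, -293.2669982910156), (88.95934295654297, 27.62843132019043), 3.9656434059143066) [ 0.4462 -0.2904  0.0278]
side [326. 224.] 264 ((452.10357666015625, -142.30384826660156), (26.650253295898438, 88.05224609375), 81.86409759521484) [ 0.4509 -0.1401  0.028 ]
scene [356. 221.] 195 ((444.36700439453125, -293.5119323730469), (87.4767074584961, 25.5858211517334), 4.98958158493042) [ 0.4432 -0.2927  0.0282]
scene [315. 244.] 213 ((449.2188720703125, -143.27883911132812), (24.340232849121094, 86.18374633789062), 78.5437240600586) [ 0.4477 -0.1421  0.0288]
side [array([ 0.5737, -0.2708,  0.0185]), array([ 0.4947, -0.2928,  0.0185]), array([ 0.5627, -0.2301,  0.0185])]
scene [array([ 0.5659, -0.2738,  0.0185]), array([ 0.4931, -0.2877,  0.0185]), array([ 0.5559, -0.2363,  0.0185])]
```

Request:
jog_arm(plan=[[[0, 0, 0], [0, 0, 0.1], -1], [[0, 0, 0], [0, 0, 0.1], -1], [[0, 0, 0], [0, 0, 0.1], -1], [[0.027, -0.029, 0], [0, 0, 0], -1], [[0.027, -0.029, 0], [0, 0, 0], -1], [[0.027, -0.029, 0], [0, 0, 0], -1], [[0.027, -0.029, 0], [0, 0, 0], -1], [[0.027, -0.029, 0], [0, 0, 0], -1], [[0.027, -0.029, 0], [0, 0, 0], -1], [[0.027, -0.029, 0], [0, 0, 0], -1]])

```text
time_s: 0.93
ee_pos: [0.4046, -0.3613, 0.2311]
tool_rot: [0.999, 0.04, -0.0, -0.0]
ft_force: [0.5, -1.4, 0.8]
width: 1.003
grip_force: 0.0
```

Request:
jog_arm(plan=[[[0.027, -0.029, 0], [0, 0, 0], -1], [[0.027, -0.029, 0], [0, 0, 0], -1], [[0, 0, 0.04], [0, 0, 0], -1], [[0, 0, 0.03], [0, 0, 0], -1], [[0, 0, 0], [0, 0, 0], -1], [[0, 0, 0], [0, 0, 0], -1]])

```text
time_s: 1.43
ee_pos: [0.4521, -0.3005, 0.1603]
tool_rot: [0.999, 0.04, -0.002, -0.001]
ft_force: [0.4, -0.6, 0.4]
width: 0.998
grip_force: 0.0
```

```bash
python3 - <<'E'
from h import *
snap('wrist','w1')
z=np.load('pics/w1.npz');print(z['pos'],R.from_quat(z['q']).as_matrix().round(3))
im=cv2.imread('pics/w1.png');cv2.imwrite('pics/w1b.png',cv2.resize(im,None,fx=1.4,fy=1.4))
E
```

```text
[ 0.45206829 -0.3004793   0.16033282] [[ 0.997  0.08  -0.003]
 [ 0.08  -0.997  0.002]
 [-0.003 -0.002 -1.   ]]
```

View pics/w1b.png

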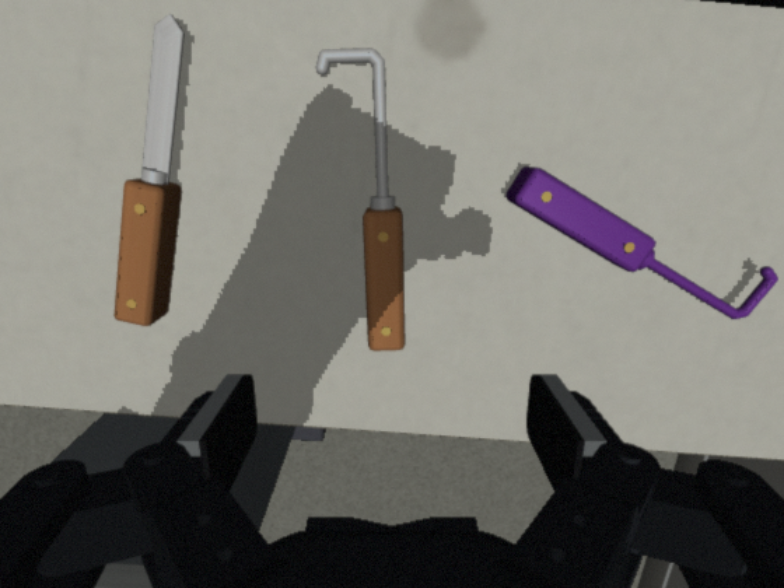

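The wrist view shows the hooked rod's handle at (364–403, 208–349), bend at (379,55), tip (323,70); opener on the left, purple one on the right.

```bash
cat >> h.py <<'E'
def wray(f,u,v,zz):
    z=np.load('pics/'+f+'.npz'); m=camera_model('wrist')
    T=np.eye(4);T[:3,:3]=R.from_quat(z['q']).as_matrix();T[:3,3]=z['pos'];T=T@m['tool_from_camera']
    r=T[:3,:3]@np.linalg.inv(m['mtx'])@[u,v,1];o=T[:3,3];return o+r*(zz-o[2])/r[2]
E
python3 - <<'E'
from h import *
for n,u,v,z in[('fl',364,208,.03),('fr',402,208,.03),('rl',369,349,.03),('rr',404,349,.03),('bend',379,55,.015),('rod0',383,195,.015),('tip',323,70,.015)]: print(n,wray('w1',u/1.4,v/1.4,z).round(4))
print(pts('wrist','w1',[(274,200)]))
E
```

```text
fl [ 0.4931 -0.2799  0.03  ]
fr [ 0.4949 -0.3019  0.03  ]
rl [ 0.4047 -0.2887  0.03  ]
rr [ 0.4065 -0.3108  0.03  ]
bend [ 0.5764 -0.2822  0.015 ]
rod0 [ 0.5    -0.2901  0.015 ]
tip [ 0.5663 -0.2513  0.015 ]
[[ 0.45043343 -0.29449404  0.02845572]]
```

Request:
jog_arm(plan=[[[0.0063, -0.0054, 0], [0, 0, -0.02], -1], [[0, 0, 0.035], [0, 0, 0], -1], [[0, 0, 0.035], [0, 0, 0], -1], [[0, 0, 0.035], [0, 0, 0], -1], [[0, 0, 0.025], [0, 0, 0], -1], [[0, 0, 0.012], [0, 0, 0], -1], [[0, 0, 0.008], [0, 0, 0], -1], [[0, 0, 0.005], [0, 0, 0], -1], [[0, 0, 0], [0, 0, 0], -1], [[0, 0, 0], [0, 0, 0], -1]])

```text
time_s: 2.32
ee_pos: [0.4599, -0.2955, 0.0075]
tool_rot: [0.999, 0.05, 0.001, 0.001]
ft_force: [0.3, 0.1, -0.2]
width: 1.002
grip_force: 0.0
```

Request:
jog_arm(plan=[[[0, 0, 0], [0, 0, 0], 1], [[0, 0, 0], [0, 0, 0], 1], [[0, 0, 0], [0, 0, 0], 1], [[0, 0, 0], [0, 0, 0], 1], [[0, 0, 0], [0, 0, 0], 1], [[0, 0, 0], [0, 0, 0], 1], [[0, 0, 0], [0, 0, 0], 1], [[0, 0, 0], [0, 0, 0], 1], [[0, 0, 0], [0, 0, 0], 1], [[0, 0, 0], [0, 0, 0], 1]])

```text
time_s: 3.15
ee_pos: [0.4592, -0.2952, 0.0067]
tool_rot: [0.999, 0.05, 0.0, 0.0]
ft_force: [-1.3, 0.6, 5.0]
width: 0.269
grip_force: 59.9
```

Request:
jog_arm(plan=[[[0, 0, -0.02], [0, 0, 0], 1], [[0, 0, -0.04], [0, 0, 0], 1], [[0, 0, -0.04], [0, 0, 0], 1], [[0, 0, -0.04], [0, 0, 0], 1], [[0, 0, -0.04], [0, 0, 0], 1], [[0.004, -0.039, 0], [0, 0, 0], 1], [[0.004, -0.039, 0], [0, 0, 0], 1], [[0.004, -0.039, 0], [0, 0, 0], 1], [[0.004, -0.039, 0], [0, 0, 0], 1], [[0.004, -0.039, 0], [0, 0, 0], 1]])

```text
time_s: 3.98
ee_pos: [0.4588, -0.0974, 0.1863]
tool_rot: [0.999, 0.05, -0.0, 0.0]
ft_force: [0.3, 0.2, -1.1]
width: 0.269
grip_force: 59.1
```

Request:
jog_arm(plan=[[[0.004, -0.039, 0], [0, 0, 0], 1], [[0.004, -0.039, 0], [0, 0, 0], 1], [[0.004, -0.039, 0], [0, 0, 0], 1], [[0.004, -0.039, 0], [0, 0, 0], 1], [[0.004, -0.039, 0], [0, 0, 0], 1], [[0.002, -0.02, 0], [0, 0, 0], 1], [[0, 0, 0], [0, 0, 0], 1], [[0, 0, 0], [0, 0, 0], 1]])

```text
time_s: 4.65
ee_pos: [0.4594, 0.1183, 0.1861]
tool_rot: [0.999, 0.051, -0.0, -0.0]
ft_force: [0.2, -0.8, -1.0]
width: 0.268
grip_force: 59.2
```

```bash
python3 - <<'E'
from h import *
snap('wrist','w2')
z=np.load('pics/w2.npz');print(z['pos'],R.from_quat(z['q']).as_matrix().round(3))
im=cv2.imread('pics/w2.png');cv2.imwrite('pics/w2b.png',cv2.resize(im,None,fx=1.4,fy=1.4))
E
```

```text
[0.4594419  0.11826326 0.18607909] [[ 0.995  0.103 -0.001]
 [ 0.103 -0.995  0.   ]
 [-0.001 -0.    -1.   ]]
```

View pics/w2b.png

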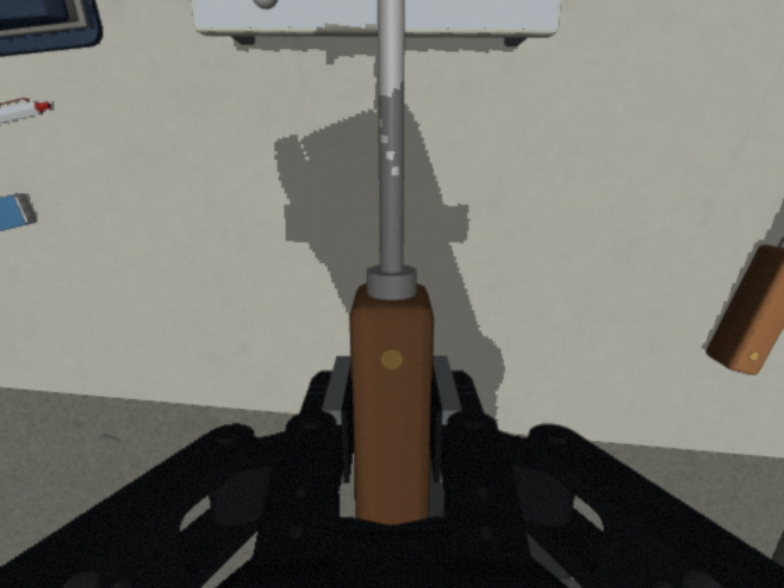

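```bash
python3 - <<'E'
from h import *
L=wray('w2',194/1.4,31/1.4,.074);Rr=wray('w2',560/1.4,31.5/1.4,.074)
m=(L+Rr)/2; e=L-Rr; yaw=np.arctan2(-e[0],e[1]); ax=np.array([np.cos(yaw),np.sin(yaw)]);ay=np.array([-ax[1],ax[0]])
z=np.load('pics/w2.npz')['pos']; d=m[:2]-z[:2]
print(L,Rr,np.linalg.norm(e),yaw,m,'in riser axes, edge mid from TCP',d@ax,d@ay)
E
```

```text
[0.57914381 0.22848935 0.074     ] [0.59725902 0.05099963 0.074     ] 0.17841178143145198 0.10171128138580868 [0.58820142 0.13974449 0.074     ] in riser axes, edge mid from TCP 0.13027519137803864 0.008296482895320135
```

Request:
jog_arm(plan=[[[-0.011, 0.022, 0], [0, 0, 0], 1], [[-0.011, 0.022, 0], [0, 0, 0], 1], [[0, 0, 0.03], [0, 0, 0], 1], [[0, 0, 0.04], [0, 0, 0], 1], [[0, 0, 0.04], [0, 0, 0], 1], [[0, 0, 0.035], [0, 0, 0], 1], [[0, 0, 0.0194], [0, 0, 0], 1], [[0, 0, 0], [0, 0, 0], 1], [[0, 0, 0], [0, 0, 0], 1]])

```text
time_s: 5.45
ee_pos: [0.4417, 0.0697, 0.0214]
tool_rot: [0.999, 0.049, -0.001, 0.001]
ft_force: [0.0, 1.2, 0.3]
width: 0.272
grip_force: 59.1
```

```bash
python3 - <<'E'
from h import *
print(telemetry.read_state()['ee_pos'])
snap('side','d2')
im=cv2.imread('pics/d2.png');cv2.imwrite('pics/d2c.png',cv2.resize(im[190:350,130:330],None,fx=3.75,fy=3.75,interpolation=2))
E
```

```text
[0.44173705 0.06970937 0.02142675]
```

View pics/d2c.png

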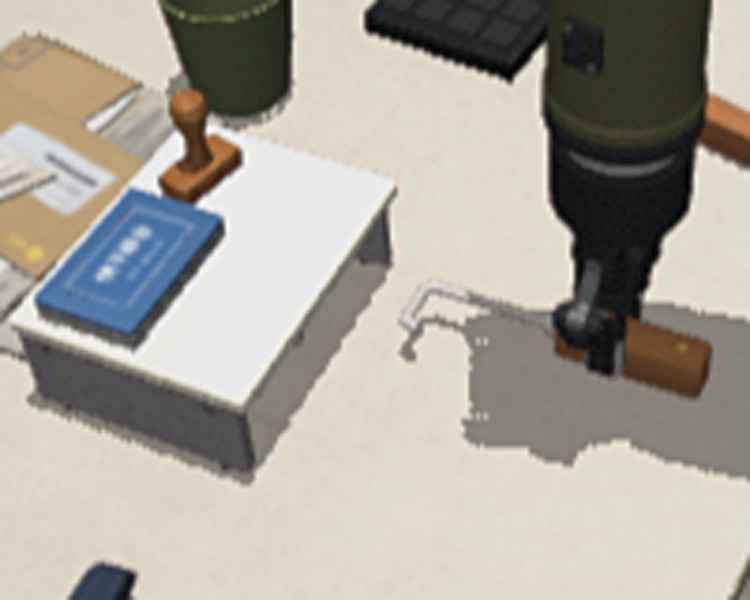

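```bash
python3 - <<'E'
from h import *
s=telemetry.read_state();t=s['ee_pos'];M=R.from_quat(s['tool_rot']).as_matrix();print(M.round(4))
m=camera_model('side');W=np.array(m['world_to_cam']);K=np.array(m['mtx'])
for h in(.0,.0083,.016):
  for q in([.1206,0,-h],[.1206,-.035,-h]):
    p=t+M@q; c=W[:3]@[*p,1]; u=K@c; u=u[:2]/u[2]; print(h,p.round(4),((u-[130,190])*3.75).round())
mid=np.array([.5882,.13974]);yaw=np.arctan2(M[1,0],M[0,0]);d=(mid-t[:2]);print(yaw,'edge from tcp tool xy',M[:2,:2].T@d)
E
```

```text
[[ 9.952e-01  9.800e-02 -2.000e-04]
 [ 9.800e-02 -9.952e-01 -6.000e-04]
 [-2.000e-04  5.000e-04 -1.000e+00]]
0.0 [0.5627 0.082  0.0224] [424. 289.]
0.0 [0.5592 0.1168 0.0224] [398. 331.]
0.0083 [0.5627 0.082  0.0307] [423. 280.]
0.0083 [0.5592 0.1168 0.0307] [397. 322.]
0.016 [0.5627 0.082  0.0384] [422. 272.]
0.016 [0.5592 0.1168 0.0384] [396. 314.]
0.09819146839577202 edge from tcp tool xy [ 0.15168142 -0.05499766]
```

Request:
jog_arm(plan=[[[0.02, 0, -0.002], [0, 0, 0], 1], [[0.02, 0, 0], [0, 0, 0], 1], [[0.015, 0, 0], [0, 0, 0], 1], [[0.015, 0, 0], [0, 0, 0], 1], [[0.009, 0, 0], [0, 0, 0], 1], [[0, 0, 0], [0, 0, 0], 1], [[0, 0, 0], [0, 0, 0], 1], [[0, 0, 0], [0, 0, 0], 1]])

```text
time_s: 6.17
ee_pos: [0.5201, 0.0786, 0.0244]
tool_rot: [0.999, 0.05, -0.0, 0.0]
ft_force: [-0.4, 0.5, -1.9]
width: 0.266
grip_force: 59.1
```

Request:
jog_arm(plan=[[[0, -0.01, 0], [0, 0, 0], 1], [[0, -0.01, 0], [0, 0, 0], 1], [[0, -0.01, 0], [0, 0, 0], 1], [[0, -0.01, 0], [0, 0, 0], 1], [[0, 0, 0], [0, 0, 0], 1], [[0, 0, 0], [0, 0, 0], 1], [[0, 0, 0], [0, 0, 0], 1]])

```text
time_s: 6.75
ee_pos: [0.5169, 0.1187, 0.0238]
tool_rot: [0.999, 0.05, -0.0, 0.0]
ft_force: [-0.4, -1.4, -0.3]
width: 0.267
grip_force: 59.1
```

Request:
jog_arm(plan=[[[-0.008, 0, 0], [0, 0, 0], 1], [[-0.008, 0, 0], [0, 0, 0], 1], [[-0.005, 0, 0], [0, 0, 0], 1], [[-0.005, 0, 0], [0, 0, 0], 1], [[-0.005, 0, 0], [0, 0, 0], 1], [[-0.005, 0, 0], [0, 0, 0], 1]])

```text
time_s: 7.25
ee_pos: [0.4809, 0.1149, 0.024]
tool_rot: [0.999, 0.05, 0.0, 0.0]
ft_force: [1.9, -1.6, -1.0]
width: 0.269
grip_force: 59.1
```

Request:
jog_arm(plan=[[[-0.006, 0, 0], [0, 0, 0], 1], [[-0.006, 0, 0], [0, 0, 0], 1], [[-0.006, 0, 0], [0, 0, 0], 1], [[-0.006, 0, 0], [0, 0, 0], 1], [[-0.006, 0, 0], [0, 0, 0], 1], [[-0.006, 0, 0], [0, 0, 0], 1]])

```text
time_s: 7.75
ee_pos: [0.4448, 0.1116, 0.0239]
tool_rot: [0.999, 0.05, 0.0, -0.0]
ft_force: [2.0, 0.0, -0.8]
width: 0.269
grip_force: 59.1
```

Request:
jog_arm(plan=[[[-0.006, 0, 0], [0, 0, 0], 1], [[-0.006, 0, 0], [0, 0, 0], 1], [[-0.002, 0, 0], [0, 0, 0], 1], [[0, 0, 0], [0, 0, 0], 1], [[0, 0, 0], [0, 0, 0], 1], [[0, 0, 0], [0, 0, 0], 1]])

```text
time_s: 8.25
ee_pos: [0.4313, 0.1103, 0.0238]
tool_rot: [0.999, 0.05, -0.0, 0.0]
ft_force: [0.3, 0.2, -0.9]
width: 0.267
grip_force: 59.1
```

```bash
python3 - <<'E'
from h import *
s=telemetry.read_state();t=s['ee_pos'];M=R.from_quat(s['tool_rot']).as_matrix()
print(t,s['ft_force'],'edge in tool xy',M[:2,:2].T@(np.array([.5882,.13974])-t[:2]))
snap('side','d3');snap('scene','s3')
im=cv2.imread('pics/d3.png');s=cv2.imread('pics/s3.png')
a=cv2.resize(im[220:340,165:305],None,fx=4,fy=4,interpolation=2);b=cv2.resize(s[200:320,120:260],None,fx=4,fy=4,interpolation=2)
cv2.imwrite('pics/c3.png',cv2.resize(np.hstack([a,b]),(800,343)))
E
```

```text
[0.43134288 0.11032255 0.02380932] [ 0.2992933   0.17764831 -0.87180054] edge in tool xy [ 0.15901063 -0.0136073 ]
```

View pics/c3.png

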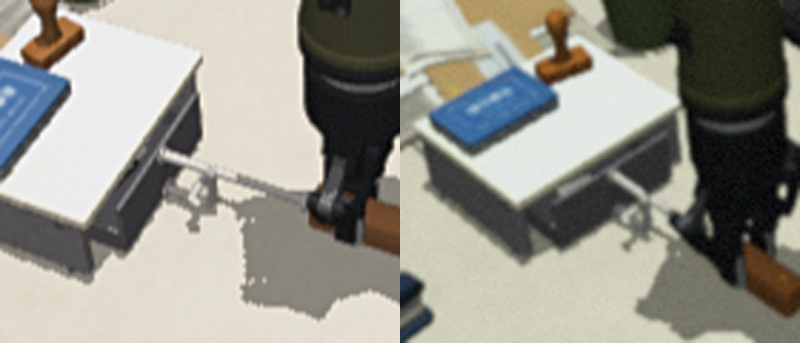

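Request:
jog_arm(plan=[[[0.008, 0, 0], [0, 0, 0], 1], [[0.008, 0, 0], [0, 0, 0], 1], [[0, 0, 0], [0, 0, 0], 1], [[0, 0.01, 0], [0, 0, 0], 1], [[0, 0.01, 0], [0, 0, 0], 1], [[0, 0.01, 0], [0, 0, 0], 1], [[0, 0.01, 0], [0, 0, 0], 1], [[0, 0.01, 0], [0, 0, 0], 1], [[0, 0.01, 0], [0, 0, 0], 1], [[0, 0, 0], [0, 0, 0], 1]])

```text
time_s: 9.18
ee_pos: [0.4533, 0.0491, 0.0239]
tool_rot: [0.999, 0.048, -0.0, 0.001]
ft_force: [0.4, 0.1, -0.5]
width: 0.266
grip_force: 59.1
```

Request:
jog_arm(plan=[[[-0.005, 0.025, 0], [0, 0, 0], 1], [[0, 0.03, 0], [0, 0, 0], 1], [[0, 0.015, 0], [0, 0, 0], 1], [[0, 0, 0.006], [0, 0, 0], 1], [[0, 0, 0.005], [0, 0, 0], 1], [[0, 0, 0.003], [0, 0, 0], 1], [[0, 0, 0.0015], [0, 0, 0], 1], [[0, 0, 0], [0, 0, 0], 1], [[0, 0, 0], [0, 0, 0], 1]])

```text
time_s: 9.93
ee_pos: [0.4553, -0.017, 0.0083]
tool_rot: [0.999, 0.051, -0.0, -0.0]
ft_force: [-0.3, -0.3, 0.1]
width: 0.267
grip_force: 59.2
```

```bash
python3 - <<'E'
from h import *
s=telemetry.read_state();print(s['ee_pos'],s['ft_force'])
snap('side','d4');snap('scene','s4')
im=cv2.imread('pics/d4.png');s=cv2.imread('pics/s4.png')
a=cv2.resize(im[220:320,165:305],None,fx=5.7,fy=5.7,interpolation=2)
cv2.imwrite('pics/c4.png',a)
E
```

```text
[ 0.45525396 -0.01701415  0.00828478] [-0.33477691 -0.26929421  0.06924594]
```

View pics/c4.png

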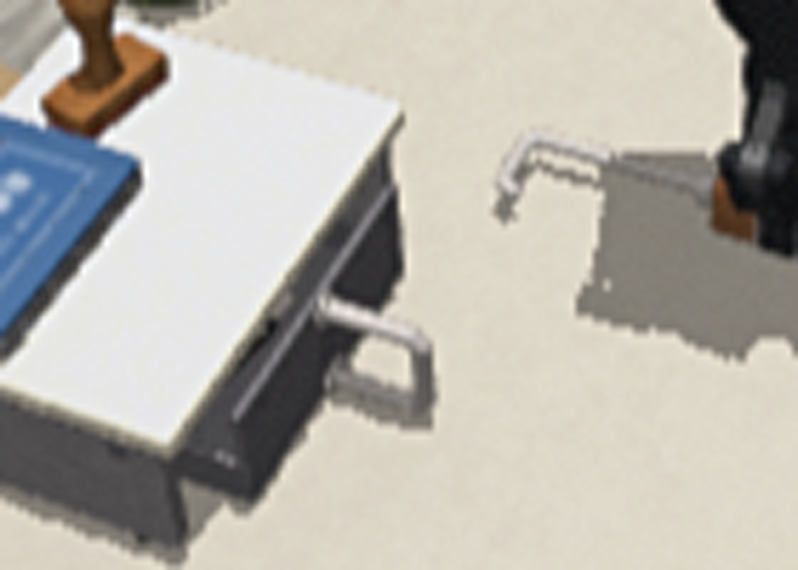

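```bash
python3 - <<'E'
from h import *
m=camera_model('side');T=np.linalg.inv(m['world_to_cam']);o=T[:3,3]
ax=np.array([np.cos(.1),np.sin(.1)])
for x,y in[(423,375),(427,350),(270,440),(380,250),(300,420)]:
    u,v=165+x/5.7,220+y/5.7; P=pts('side','d4',[(int(u),int(v))])[0]
    r=T[:3,:3]@np.linalg.inv(m['mtx'])@[u,v,1];Q=o+r*(.03-o[2])/r[2]
    print('depth pt',P.round(4),'ahead of edge',(P[:2]-[.5882,.1397])@ax,'ray z.03',(Q[:2]-[.5882,.1397])@ax)
E
```

```text
depth pt [0.5376 0.1375 0.035 ] ahead of edge -0.050540708761974015 ray z.03 -0.04987035481714671
depth pt [0.5366 0.1376 0.049 ] ahead of edge -0.05156822198509079 ray z.03 -0.045981017574908196
depth pt [0.5754 0.1847 0.0253] ahead of edge -0.008268684188636785 ray z.03 -0.01139693130184597
depth pt [0.5841 0.0964 0.0396] ahead of edge -0.008417918573100966 ray z.03 -0.006398724671683976
depth pt [0.5765 0.1661 0.0168] ahead of edge -0.009018386731440802 ray z.03 -0.01718562746174409
```

Request:
jog_arm(plan=[[[0, 0, 0.0015], [0, 0, 0], 1], [[0, 0, 0], [0, 0, 0], 1], [[0, 0, 0], [0, 0, 0], 1]])

```text
time_s: 10.28
ee_pos: [0.4554, -0.018, 0.0069]
tool_rot: [0.999, 0.05, 0.0, 0.0]
ft_force: [-0.2, 0.6, -0.8]
width: 0.268
grip_force: 59.2
```

Request:
jog_arm(plan=[[[0, 0, 0], [0, 0, 0], -1], [[0, 0, 0], [0, 0, 0], -1], [[0, 0, 0], [0, 0, 0], -1], [[0, 0, 0], [0, 0, 0], -1], [[0, 0, 0], [0, 0, 0], -1], [[0, 0, 0], [0, 0, 0], -1], [[0, 0, 0], [0, 0, 0], -1], [[0, 0, 0], [0, 0, 0], -1]])

```text
time_s: 10.95
ee_pos: [0.4553, -0.018, 0.0069]
tool_rot: [0.999, 0.05, 0.0, -0.0]
ft_force: [-0.5, -0.2, 0.2]
width: 1.002
grip_force: 0.0
```

Request:
jog_arm(plan=[[[0, 0, -0.01], [0, 0, 0], -1], [[0, 0, -0.02], [0, 0, 0], -1], [[0, 0, -0.035], [0, 0, 0], -1], [[0, 0, -0.04], [0, 0, 0], -1], [[0, 0, -0.04], [0, 0, 0], -1], [[0, 0, -0.03], [0, 0, 0], -1], [[0, 0, 0], [0, 0, 0], -1], [[0, 0, 0], [0, 0, 0], -1]])

```text
time_s: 11.62
ee_pos: [0.4563, -0.0182, 0.1836]
tool_rot: [0.999, 0.05, 0.002, 0.0]
ft_force: [-0.5, 0.1, -0.2]
width: 1.001
grip_force: 0.0
```

```bash
python3 - <<'E'
from h import *
snap('side','d5')
im=cv2.imread('pics/d5.png');cv2.imwrite('pics/d5c.png',cv2.resize(im[170:350,130:400],None,fx=2.9,fy=2.9,interpolation=2))
E
```

```text
(no output)
```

View pics/d5c.png

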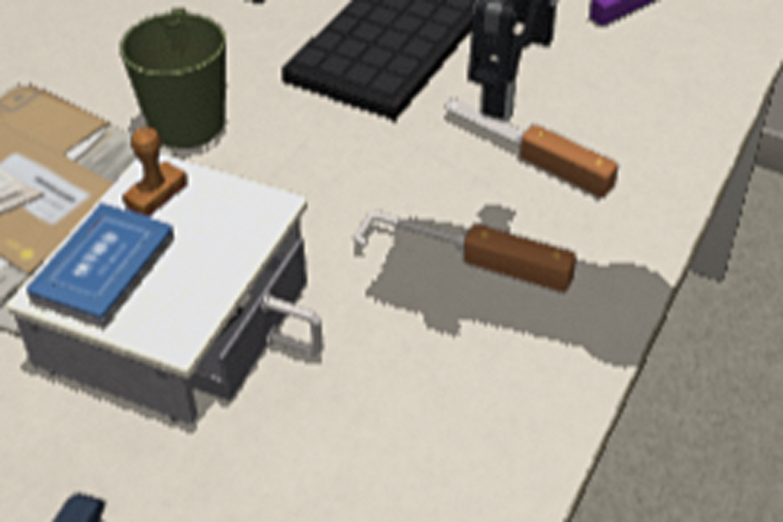

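The rod lies flat at about (465–575, 225–290), its hook near (370,235) is clear of the loop at (310,330), and the panel is just proud of the riser. The opener has not moved.

```bash
python3 -c "
from cell import job;print(job.finish_job())"
```

```text
the job is handed in; nothing more can be done
None
```

The tray is pulled out so its front panel stands about 6–8 mm past the riser's front edge, the hooked rod lies flat on the desk with its hook about 10 cm clear of the loop, the opener is untouched, and the job was handed in at about 11.7 s.

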